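# Latch the guard gate of a board test bay

## Task

The yellow guard gate of the board test bay stands ajar. Swing it shut with its latch bar lifted by the red knob over the orange striker, feel gently for the catch's back plate (pressing the bar against the catch with less than 15 N), and let the bar drop fully home in the slot of the catch. Let go of it, and leave the bit case, the solder spool and the sensor box where they are.

Things in the scene. Friction and masses are not known exactly. Their poses are not given: they have to be found in the camera images.
- bay: Test bay, fixed: clear-sided box with black base, 310 mm wide (y), 270 deep (x), roof at 143 mm. Origin: centre of its underside; x points into the bay (away from its gate), y towards the hinge side, z up. The gate is its front, in the plane x = -120 mm. The catch post at the front on the -y side is the tallest part, 222 mm.
- hinge (a point): Point on the gate's vertical hinge axis, 150 mm above the bench, level with the latch bar's pivot; axes as the bay's (x = the way the gate moves to close). The shut gate, yellow frame with a clear pane, runs 256 mm from here along -y, 12 mm thick, centred on x = 0, its top 18 mm above this point.
- catch_place (a point): Nominal middle of the catch's slot, at the height of the bar's middle; axes as the bay's; fixed to the bay. The orange catch itself is bolted through slotted holes: it may sit anywhere up to 16 mm off this point along x, to be felt, not measured. It is 20 mm wide in y and does not shift in use. In its own x from its slot's middle: striker -34.5 to -6.5 mm, slot -6.5 to 6.5, back plate from 6.5.
- striker_height (a point): Point above the nominal striker at the height of its flat top, 10 mm above the bar's middle (18 mm above its underside) when the bar is level. Fixed to the bay, axes as the bay's. The striker's front is blunt: the bar cannot ride up it. The slot's floor is 22 mm below this height, the top of the back plate 40 mm above it.
- gate (a joint): Opening of the gate about its hinge, rad: 0 = bar in the middle of a nominally placed slot; grows as the free edge swings out of the bay (towards the robot). Friction about 0.2 N m, no spring: it stays where it is left. As the catch may be 16 mm off, the gate latches anywhere from about +0.065 to -0.065; the catch's back plate is the only stop before -0.15.
- latch (a joint): Angle of the steel latch bar about its pivot, rad: 0 = level on its rest, where it falls by its own weight (about 130 g); grows as knob and bar end rise; stop at 0.4. Raised 0.13 or more it clears the striker. Level in the slot it is home, its underside 4 mm above the slot's floor.
- pivot (a point): Pivot of the latch bar on the gate: 115 mm from the hinge axis along the gate and 20 mm in front of the gate's middle plane, 150 mm above the bench; the pivot axis is x, across the gate. The bar is 10 mm thick (x), 16 mm high and runs 175 mm from here along -y, past the gate's free edge. The frame turns with the gate; at gate angle 0 it is parallel to the bay's.
- knob (a point): Centre of the red ball knob, 24 mm in diameter, on a 10 mm upright stem on the latch bar, 90 mm from the pivot along the bar and 58 mm above the bar's middle (208 mm above the bench with the bar down). Other parts within 55 mm of it are at least 40 mm lower. The frame turns with gate and bar; x is across the gate, into the bay.
- bit_case: Blue case with a clear lid, 100 x 70 x 36 mm, loose on the bench beside the bay at its catch side. Origin at the centre of its underside.
- spool: Solder spool with green flanges, 54 mm in diameter, 38 mm high, loose on the bay's roof. Origin at the centre of its underside.
- sensor_box: Grey sensor box, 55 x 75 x 45 mm, loose on the bench beside the bay at its hinge side. Origin at the centre of its underside.

How it is judged (in metres and radians):
On the way:
1. the latch bar is lifted and carried over the striker as the gate closes (value of joint gate below 0.13 rad and value of joint latch above 0.1 rad), for 0.1 s.
At the end, for the whole second after the job is handed in: The gate is shut (joint gate between -0.08 and 0.075 rad, past the striker) with the latch bar down in the slot of the catch (joint latch under 0.03 rad), both at rest and let go of (value of joint gate between -0.08 and 0.075 rad and value of joint latch below 0.03 rad and velocity of joint gate between -0.05 and 0.05 rad/s and velocity of joint latch between -0.05 and 0.05 rad/s); the robot touches nothing.
It fails at once if the latch bar pressed or struck against the catch with more than 15 N (contact force between latch and catch above 15 N).
It fails at once if the bit case moved more than 15 mm (distance of bit_case from where it was at the start of the episode above 0.015 m).
It fails at once if the spool moved more than 15 mm (distance of spool from where it was at the start of the episode above 0.015 m).
It fails at once if the sensor box moved more than 15 mm (distance of sensor_box from where it was at the start of the episode above 0.015 m).
It also fails if it takes over 42 s, if anything falls off the work surface, if the arm or the gripper's body presses on something with over 40 N, if the wrist force passes 120 N, or if a joint passes its speed limit or range.

## Robot

A 7-joint arm with a two-finger parallel gripper is mounted at the origin on the work surface. World frame = base frame: x ahead of the robot, y to its left, z up, the work surface at z = 0. Lengths are in mm, angles in rad, forces in N, time in s.
With the tool pointing down it reaches from about 400 to 875 mm from the base axis. Payload 4.4 kg.
Tool frame: the origin (TCP) lies where the fingers leave the gripper's body, on its centre line; the fingertips stand 73 mm ahead of it and the grasp point (between the pads) lies 54 mm ahead of it; z points along the fingers, y is the line along which they close (so a half turn about z gives the same grasp; the last joint's range is limited). The gripper opens to 85 mm and grips with 20 to 120 N. Pads are 22 mm wide; open, the fingers measure 114 mm over their backs; the gripper's body (76 mm by 85 mm) begins 54 mm behind the grasp point. The pads swing forward as they close: fully open they stand 13 mm farther back than shut.
Start: joints at [-1.316, 0.628, 0.038, 1.517, -0.027, 0.996, -0.02], TCP at [204.94, 616.86, 303.913] pointing down, gripper open.
Joint ranges: [-3.06, 3.06], [-0.37, 2.12], [-1.25, 1.32], [0.18, 2.47], [-1.1, 4.24], [0.23, 1.98], [-2.94, 2.94]. Speed limits (rad/s): [2.57, 2.57, 3.14, 3.14, 3.14, 3.14, 3.14].

## Interface

Orientations are given as [roll, pitch, yaw] about the fixed x, y, z axes, in that order (R = Rz(yaw) Ry(pitch) Rx(roll)).
In Python, from cell import ctrl gives the robot as it stands.
- The arm moves only by the tool send_rows, never from a script. Its argument "rows" is a list that holds one entry, the list of rows, each a list of 6 numbers: the shift along the tool's x, y, z in cm, then the turn, a rotation vector about the tool's x, y, z in rad. In form: [[[tx, ty, tz, wx, wy, wz], ...]]. A call has 1 to 10 rows; each row is the pose to reach, as a shift and turn from the pose commanded when the call began, along the tool's axes at that moment; what a row does not reach only later rows make up. A row lasts 1/10 s, in which the tool goes at most 50 mm and 8.59 degrees, less where a joint would pass 70% of its speed; a pose out of reach is approached as far as the arm can. A call with a gripper value outside its range is refused whole. "grip" is the closure in counts, from 0 (fully open) to 255 (shut), set as the call begins (left out, the last holds). The fingers move at their own pace and stop on an object; the grip force is fixed at half the most. Time passes only in rows, so rows that repeat a pose let the fingers close. It gives the time, the measured TCP pose, the force, the opening and the grip force at its end, in the units of the state.
- ctrl.read_state(): the state, without advancing time (a new reading comes with each control period).
- ctrl.get_image(name): name is "scene" or "side" or "wrist"; returns a dict with "pixels" (480x640x3 uint8, red, green, blue), "fx", "fy", "cx", "cy" (pixels), "D" ([k1, k2, p1, p2, k3] as OpenCV has them; the pictures are not rectified), "extrinsics" (4x4, takes a point from camera to world coordinates); the wrist camera has in their place "mount" (4x4, takes a point from camera to tool coordinates, whose origin is the TCP and whose axes are the flange's). Camera axes: x right, y up, looking along -z (the intrinsics and any distortion apply to the point x, -y, -z); pixel columns grow to the right and rows downward; lengths in mm; the calibration is good to about 2 mm. A picture is of the moment at which its call begins: read the wrist's pose just before it. There is no depth.
- ctrl.finish_job(): hands the job in; it is judged then, once.
The state is a dict: "clock": time; "qpos": joint angles; "qd": joint speeds; "tau": joint torques, N m; "eef_pos": TCP position; "tool_rot": TCP orientation; "force": force on the tool from outside, world axes, zero at the start; "torque": the same for the moment, N m; "width": finger opening in mm; "gripper_force": force on a finger pad.
Only numpy, scipy, OpenCV 4.12 (cv2) and the standard library are available. Lean on these libraries where they do the work, as an engineer would, in place of code of your own. Each camera call takes 0.05 s, during which the arm holds its last target. There are 200 camera calls.

## Working session

There is one attempt and no reset: what is moved stays moved. The work goes in short steps, Python scripts to look and compute and a tool call to move; the robot and the scene stay as the last step left them, time stands still between calls to the robot, and variables do not carry over. Pictures are saved under pics/ and viewed, at most 10 in all, crops included, and the job is handed in when it is done.

Besides the shell and the picture viewer there is one more tool, called after ">>>" as name(argument=value, ...) on one line, values as JSON. send_rows: Moves the arm, as the interface text tells. Its arguments: {"type":"object","properties":{"rows":{"type":"array","items":{"type":"array","items":{"type":"array","items":{"type":"number"}}}},"grip":{"type":"number"}},"required":["rows"]}

```bash
ls; mkdir -p pics; python3 - <<'E'
from cell import ctrl
import cv2,pickle
s=ctrl.read_state();print(s['clock'],s['eef_pos'],s['tool_rot'],s['force'],s['width'])
for n in ['scene','side','wrist']:
    d=ctrl.get_image(n);cv2.imwrite(f'pics/{n}0.png',d['pixels'][:,:,::-1]);pickle.dump(d,open(f'{n}0.pkl','wb'))
    print(n,d['fx'],d['fy'],d['cx'],d['cy'],d['D'],d.get('extrinsics',d.get('mount')))
E
```

```text
pics
0.0 [204.74936773 616.37667787 302.98081294] [-3.13963907e+00  2.61795726e-05  2.82084187e+00] [-0.05616949  0.51214418  0.21488474] 85.31206645005095
scene 581.3652639008053 581.3652639008053 324.83977800094686 232.68681208143892 [-0.15905657  0.          0.          0.          0.        ] [[ 5.23059219e-01 -7.03290155e-01  4.81447828e-01  1.18915931e+03]
 [ 8.52296312e-01  4.31464396e-01 -2.95684751e-01 -3.46824771e+02]
 [ 2.24577711e-04  5.64996843e-01  8.25093035e-01  1.10705688e+03]
 [ 0.00000000e+00  0.00000000e+00  0.00000000e+00  1.00000000e+00]]
side 459.12461311430684 459.12461311430684 323.51141276442263 238.2266999347905 [-0.12078542  0.          0.          0.          0.        ] [[-9.38345277e-01  2.32940386e-01 -2.55434763e-01  3.86979378e+02]
 [-3.45698799e-01 -6.33762057e-01  6.91981210e-01  6.69374522e+02]
 [-6.94490650e-04  7.37620791e-01  6.75214845e-01  7.46287038e+02]
 [ 0.00000000e+00  0.00000000e+00  0.00000000e+00  1.00000000e+00]]
wrist 407.67820130926947 407.67820130926947 319.23894970070296 243.2826646599321 [-0.06498827  0.          0.          0.          0.        ] [[-2.47041229e-04  9.50596913e-01  3.10427848e-01  8.00656166e+01]
 [ 9.99999969e-01  2.35830240e-04  7.36458502e-05  3.68048842e-01]
 [-3.20075625e-06  3.10427857e-01 -9.50596942e-01 -6.92715330e+01]
 [ 0.00000000e+00  0.00000000e+00  0.00000000e+00  1.00000000e+00]]
```

View pics/scene0.png

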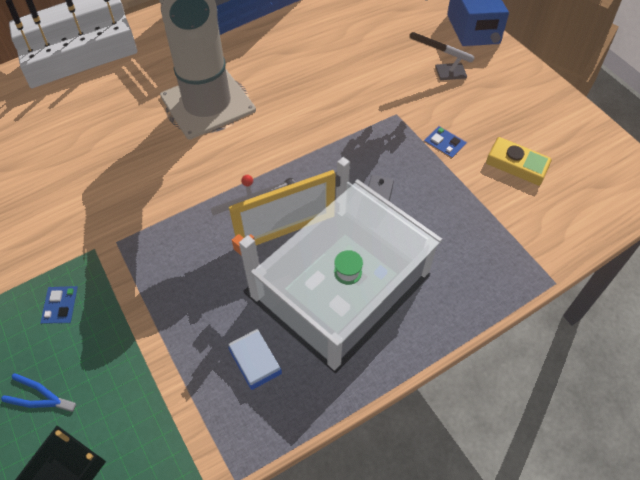

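View pics/side0.png

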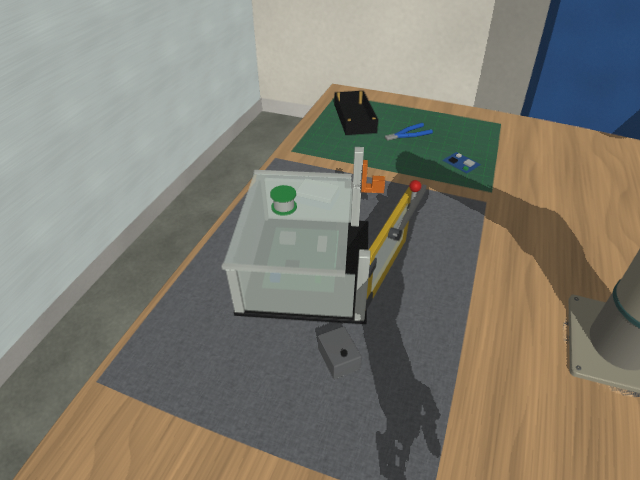

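The scene view shows the knob at (248,180), the catch near (240,243) with its post top at (248,240), the hinge post top at (344,161) and the spool at (348,262). In the side view the knob is at (416,186), the catch at (373,182) and the hinge post top at (363,255). I'll enlarge both.

```bash
python3 - <<'E'
import cv2
a=cv2.imread('pics/scene0.png');b=cv2.imread('pics/side0.png')
cv2.imwrite('pics/c1.png',cv2.resize(a[150:350,210:450],None,fx=3,fy=3,interpolation=2))
cv2.imwrite('pics/c2.png',cv2.resize(b[140:330,220:440],None,fx=3.0,fy=3.0,interpolation=2))
E
```

```text
(no output)
```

View pics/c1.png

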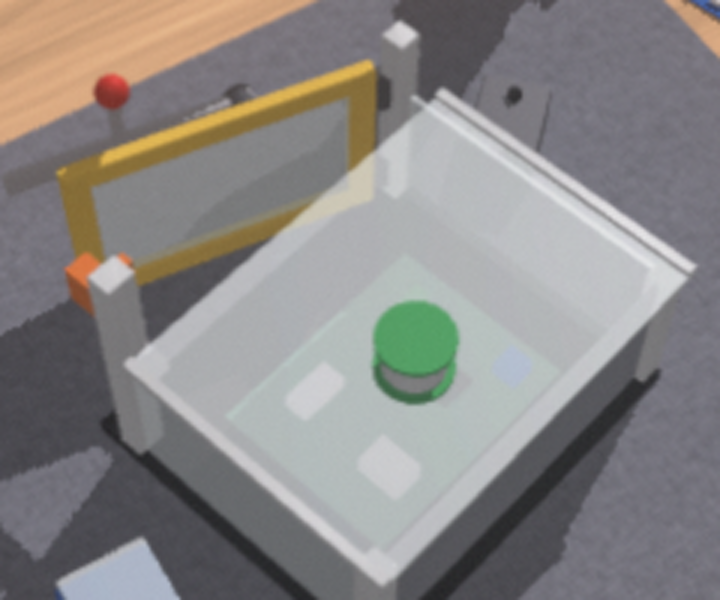

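View pics/c2.png

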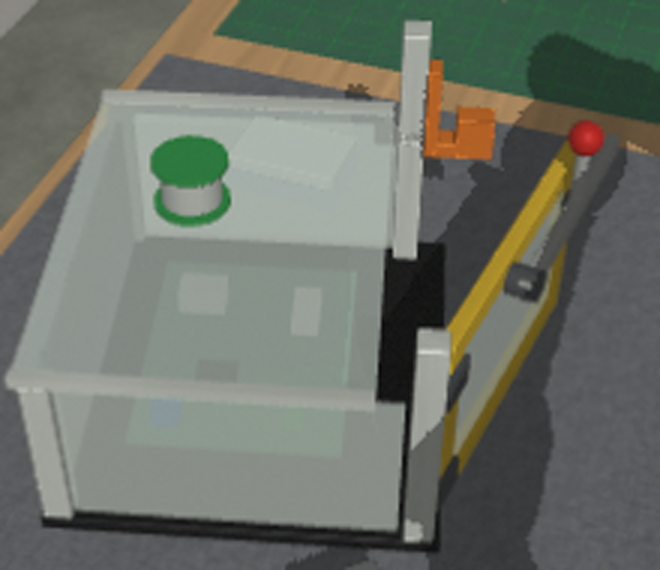

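Crop readings: in the scene crop the knob is at (112,91), the catch post top at (112,273), the hinge post top at (401,34), the gate top ends at (60,175) and (372,66), and base corners at (103,425) and (659,372). In the side crop the knob is at (586,139), the post tops at (418,30) and (433,341), and base corners at (42,522) and (438,548).

```bash
cat > h.py <<'E'
import numpy as np,cv2,pickle
from scipy.optimize import least_squares
C={n:pickle.load(open(f'{n}0.pkl','rb')) for n in ('scene','side')}
def proj(n,P,d=None,E=None):
    d=d or C[n];E=np.array(d['extrinsics'] if E is None else E)
    p=(np.atleast_2d(P)-E[:3,3])@E[:3,:3]; p=p*[1,-1,-1]
    K=np.array([[d['fx'],0,d['cx']],[0,d['fy'],d['cy']],[0,0,1.]])
    return cv2.projectPoints(p.reshape(-1,1,3),np.zeros(3),np.zeros(3),K,np.array(d['D'],float))[0].reshape(-1,2)
cs=lambda u,v:np.array([u/3+210-.33,v/3+150-.33]); cd=lambda u,v:np.array([u/3+220-.33,v/3+140-.33])
def tri(a,b):
    f=lambda P:np.r_[proj('scene',P)[0]-a,proj('side',P)[0]-b]
    r=least_squares(f,[500,100,150.]);return r.x,r.fun
def bayP(q,p):
    c,s=np.cos(q[2]),np.sin(q[2]);p=np.atleast_2d(p);return np.c_[q[0]+c*p[:,0]-s*p[:,1],q[1]+s*p[:,0]+c*p[:,1],p[:,2]]
E
python3 - <<'E'
from h import *
k,e=tri(cs(112,91),cd(586,139));print('knob',k,e)
c,e=tri(cs(112,273),cd(418,30));print('catchpost',c,e)
h,e=tri(cs(401,34),cd(433,341));print('hingepost',h,e)
obs=[('scene',cs(103,425),(-135,-155,0)),('scene',cs(659,372),(135,155,0)),('scene',np.array([337,369.]),(135,-155,0)),('side',cd(42,522),(135,155,0)),('side',cd(438,548),(-135,155,0))]
f=lambda q:np.concatenate([proj(n,bayP(q,p))[0]-o for n,o,p in obs])
r=least_squares(f,[c[0]+120,(c[1]+h[1])/2,0.]);q=r.x;print('bay',q,r.fun.round(1))
def inb(P):
    c_,s=np.cos(q[2]),np.sin(q[2]);d=P[:2]-q[:2];return np.array([c_*d[0]+s*d[1],-s*d[0]+c_*d[1],P[2]])
print(inb(k),inb(c),inb(h))
# gate: fit hinge y (bay) and angle: knob at 205 along, -20 x
def gp(yh,a,l,x,z):
    return np.array([-120-np.sin(a)*l+np.cos(a)*x, yh-np.cos(a)*l-np.sin(a)*x,z])
kb=inb(k)
g=lambda v:(gp(v[0],v[1],205,-20,208)-kb)[:2]
r=least_squares(g,[130,0.4]);print('hinge y, angle',r.x,r.fun)
print('gate ends',proj('scene',bayP(q,[gp(*r.x,256,0,168),gp(*r.x,0,0,168)])),cs(60,175),cs(372,66))
pickle.dump((q,r.x,k),open('fit.pkl','wb'))
from cell import ctrl
E
```

```text
knob [472.8167303  -90.69631009 207.43637139] [-0.12095941 -0.09862139 -0.13638299  0.07150978]
catchpost [ 612.08498784 -160.53623221  221.04690041] [-0.22098361 -0.15658873 -0.28685059  0.1360124 ]
hingepost [518.4020896  110.47638075 188.96788946] [-0.03540648 -0.02177863 -0.03183322  0.01305563]
bay [6.71202970e+02 3.86179923e+00 2.74574089e-01] [-0.7  0.5  0.3  0.4 -1.3  3.6  0.4  2.7  0.9  2.7]
[-216.59304513  -37.22618411  207.43637139] [-101.47785729 -142.21073444  221.04690041] [-118.16991761  144.05085384  188.96788946]
hinge y, angle [144.69353344   0.39085864] [-2.84217094e-14 -1.42108547e-14]
gate ends [[228.91555427 207.49153063]
 [342.60604805 166.91936648]] [229.67       208.00333333] [333.67 171.67]
```

>>> send_rows(rows=[[[-1.5,-1.8,-0.3,0,0,0.04],[-4.5,-5.4,-0.9,0,0,0.12],[-7.5,-9.1,-1.5,0,0,0.2],[-10.5,-12.8,-2.1,0,0,0.29],[-13.5,-16.5,-2.7,0,0,0.38],[-16.5,-20.2,-2.7,0,0,0.47],[-19.5,-23.9,-2.7,0,0,0.56],[-22.5,-27.6,-2.7,0,0,0.65],[-25.5,-31.3,-2.7,0,0,0.74],[-28.5,-35.0,-2.7,0,0,0.82]]])

```text
clock: 1.15
eef_pos: [365.2, 193.0, 331.0]
tool_rot: [3.141, -0.0, 1.998]
force: [1.5, 0.6, 0.0]
width: 85.2
gripper_force: 0.0
```

```bash
cat >> h.py <<'E'
from scipy.spatial.transform import Rotation as Ro
def rel(s,pos,yaw):
    "shift (cm) and turn to reach TCP pos (mm), pointing down, yaw"
    R=Ro.from_euler('xyz',s['tool_rot']);T=Ro.from_euler('xyz',[np.pi,0,yaw])
    return np.round(R.inv().apply(np.array(pos)-s['eef_pos'])/10,2),np.round((R.inv()*T).as_rotvec(),3)
E
python3 - <<'E'
from h import *
from cell import ctrl
s=ctrl.read_state();print(s['clock'],s['eef_pos'],s['tool_rot'],s['force'])
print(rel(s,[473,-91,330],1.455))
E
```

```text
1.15 [365.242861   193.02273023 331.009195  ] [ 3.14124885e+00 -2.35153194e-04  1.99762004e+00] [1.52728955 0.64906199 0.03111248]
(array([-30.32,  -1.95,   0.09]), array([ 0.   , -0.   ,  0.543]))
```

>>> send_rows(rows=[[[-4.0,-0.3,0,0,0,0.08],[-8.0,-0.5,0,0,0,0.16],[-12.0,-0.8,0,0,0,0.23],[-16.0,-1.0,0,0,0,0.3],[-20.0,-1.3,0,0,0,0.37],[-24.0,-1.5,0,0,0,0.44],[-27.0,-1.7,0,0,0,0.5],[-29.0,-1.9,0,0,0,0.54],[-30.3,-1.9,0,0,0,0.54],[-30.3,-1.9,0,0,0,0.54]]])

```text
clock: 2.15
eef_pos: [474.4, -89.8, 330.8]
tool_rot: [3.141, 0.001, 1.459]
force: [-0.1, 0.8, -0.6]
width: 85.7
gripper_force: 0.0
```

```bash
python3 - <<'E'
from h import *
from cell import ctrl
s=ctrl.read_state();print(s['clock'],s['eef_pos'],s['tool_rot'],s['force'])
d=ctrl.get_image('wrist');cv2.imwrite('pics/w1.png',d['pixels'][:,:,::-1])
R=np.eye(4);R[:3,:3]=Ro.from_euler('xyz',s['tool_rot']).as_matrix();R[:3,3]=s['eef_pos']
d['E']=R@np.array(d['mount']);pickle.dump(d,open('w1.pkl','wb'))
q,g,k=pickle.load(open('fit.pkl','rb'));print(proj('',k,d,d['E']))
E
```

```text
2.15 [474.42662715 -89.79331779 330.82157711] [3.14127073e+00 7.77026109e-04 1.45940127e+00] [-0.08602609  0.8121935  -0.57116143]
[[316.99328324 277.02113154]]
```

View pics/w1.png

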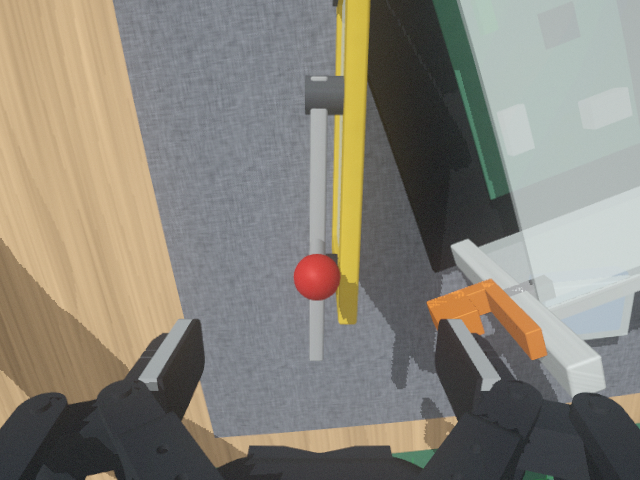

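The wrist view has the knob at (317,277), exactly where predicted. The bar runs from (319,110) to its end at (316,360), parallel to tool x. The orange catch is at (430–545, 285–355), clear of the fingers' way down. I'll refine the gate's bearing while descending.

```bash
python3 - <<'E'
from h import *
from cell import ctrl
d=pickle.load(open('w1.pkl','rb'));q,g,k=pickle.load(open('fit.pkl','rb'))
def at(px,z):
    r=least_squares(lambda v:proj('',[v[0],v[1],z],d,d['E'])[0]-px,[470,-90.]);return r.x
a,b=at([319,110],158),at([316,360],158);u=a-b;print('bar',a,b,np.linalg.norm(u));gam=np.arctan2(-u[0],u[1]);print('gate yaw',gam,'fit',q[2]-g[1])
print('knob',at([317,277],208))
# gate frame: hinge from knob
for ga in (gam,q[2]-g[1]):
    H=at([317,277],208)+Ro.from_euler('z',ga).apply([20,205,0])[:2];print('hinge',H)
print('hinge fit',bayP(q,[-120,g[0],150]))
# gate top edges, catch, post top corners
for px,z in [([347,310],168),([356,5],168),([565,390],222),([605,362],222),([428,300],160),([452,330],160),([543,357],200)]:
    print(px,z,at(px,z))
s=ctrl.read_state();print(rel(s,[472.8,-90.7,260],gam+np.pi/2))
E
```

```text
bar [482.95620959  -9.70936665] [ 462.50388037 -173.20924587] 164.77411287921856
gate yaw -0.12444438776333502 fit -0.11628454905372015
knob [472.85076154 -90.44954224]
hinge [518.14140182 110.48267992]
hinge [516.50033771 110.84555085]
hinge fit [[516.46630647 110.598783   150.        ]]
[347, 310] 168 [ 487.10864093 -131.80888121]
[356, 5] 168 [507.64576652  40.09587895]
[565, 390] 222 [ 599.57891749 -166.10854424]
[605, 362] 222 [ 620.18913907 -151.08772237]
[428, 300] 160 [ 540.54611747 -134.88272662]
[452, 330] 160 [ 556.26479732 -159.23321416]
[543, 357] 200 [ 598.00794175 -159.39379209]
(array([-0.25, -0.08,  7.07]), array([-0.001, -0.   ,  0.015]))
```

>>> send_rows(rows=[[[-0.25,-0.1,1.0,0,0,0.015],[-0.25,-0.1,2.5,0,0,0.015],[-0.25,-0.1,4.0,0,0,0.015],[-0.25,-0.1,5.5,0,0,0.015],[-0.25,-0.1,6.7,0,0,0.015],[-0.25,-0.1,7.1,0,0,0.015],[-0.25,-0.1,7.1,0,0,0.015],[-0.25,-0.1,7.1,0,0,0.015]]], grip=0)

```text
clock: 3.0
eef_pos: [473.0, -90.8, 260.2]
tool_rot: [3.141, -0.0, 1.446]
force: [-0.0, -0.6, -0.1]
width: 85.6
gripper_force: 0.0
```

>>> send_rows(rows=[[[0,0,0,0,0,0],[0,0,0,0,0,0],[0,0,0,0,0,0],[0,0,0,0,0,0],[0,0,0,0,0,0],[0,0,0,0,0,0],[0,0,0,0,0,0],[0,0,0,0,0,0],[0,0,0,0,0,0],[0,0,0,0,0,0]]], grip=255)

```text
clock: 4.0
eef_pos: [473.0, -90.9, 260.2]
tool_rot: [3.141, -0.0, 1.446]
force: [-1.3, -0.2, 4.7]
width: 21.1
gripper_force: 58.4
```

```bash
python3 - <<'E'
from h import *
from cell import ctrl
s=ctrl.read_state();print(s)
E
```

```text
{'clock': 4.0, 'qpos': array([-0.19890863,  0.49453986,  0.47488207,  2.03284849, -0.34778418,
        0.69111133,  0.373179  ]), 'qd': array([ 1.52150744e-03,  2.31938968e-03, -7.92806414e-04,  1.09167007e-04,
        3.99357019e-05,  9.78738762e-04,  3.78001242e-04]), 'tau': array([ 1.07998559e-01, -3.82957578e+01,  4.67354134e+00, -1.30608737e+01,
       -1.12773277e-02, -2.62164753e-01, -1.25094168e-02]), 'eef_pos': array([472.99606082, -90.91927972, 260.20447942]), 'tool_rot': array([ 3.14099325e+00, -1.64280495e-04,  1.44566966e+00]), 'force': array([-1.27838583, -0.19226153,  4.70327996]), 'torque': array([0.03708738, 0.14665425, 0.0423231 ]), 'gripper_force': 58.415236473083496, 'width': 21.148740462667284}
```

>>> send_rows(rows=[[[0.15,0,-0.22,0,0,0],[0.3,0,-0.44,0,0,0],[0.46,0,-0.66,0,0,0],[0.62,0,-0.87,0,0,0],[0.79,0,-1.08,0,0,0],[0.97,0,-1.28,0,0,0],[1.12,0,-1.44,0,0,0],[1.26,0,-1.6,0,0,0],[1.26,0,-1.6,0,0,0]]])

```text
clock: 4.9
eef_pos: [474.1, -78.4, 276.0]
tool_rot: [-3.141, 0.0, 1.446]
force: [-0.1, -3.7, -2.0]
width: 21.1
gripper_force: 58.7
```

```bash
python3 - <<'E'
from h import *
from cell import ctrl
s=ctrl.read_state();print(s['eef_pos'],s['tool_rot'],s['force'],s['torque'],s['width'])
a=ctrl.get_image('wrist')['pixels'];b=ctrl.get_image('side')['pixels']
o=np.hstack([cv2.resize(a[100:480,170:470],(400,507)),cv2.resize(b[130:270,340:450],(398,507),interpolation=2)])
cv2.imwrite('pics/w2.png',o[:,:,::-1])
E
```

```text
[474.12215153 -78.39357662 276.01395099] [-3.14116432e+00  2.47402852e-04  1.44611179e+00] [-0.05516654 -3.67417056 -1.95726546] [-1.01629967  0.10882442  0.03198403] 21.124864213855094
```

View pics/w2.png

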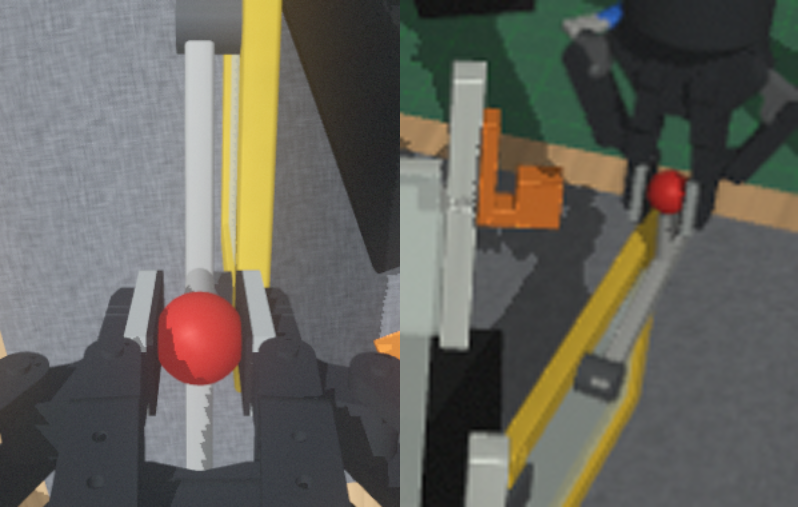

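The ball sits centred between the pads and the bar is raised well above the orange striker. Swinging the gate along its arc now, stopping short of any possible back-plate contact.

>>> send_rows(rows=[[[-0.04,0.48,0,0,0,-0.025],[-0.08,0.97,0,0,0,-0.05],[-0.1,1.45,0,0,0,-0.075],[-0.1,1.94,0,0,0,-0.1],[-0.1,2.42,0,0,0,-0.125],[-0.08,2.9,0,0,0,-0.15],[-0.06,3.39,0,0,0,-0.175],[-0.02,3.87,0,0,0,-0.2],[0.02,4.26,0,0,0,-0.22],[0.02,4.26,0,0,0,-0.22]]])

```text
clock: 6.0
eef_pos: [517.7, -83.5, 276.0]
tool_rot: [3.14, 0.0, 1.667]
force: [0.8, -3.7, -1.7]
width: 20.8
gripper_force: 58.8
```

```bash
cat >> h.py <<'E'
H=np.array([518.1,110.5])
def st():
    from cell import ctrl
    s=ctrl.read_state();ps=s['tool_rot'][2];ty=np.array([np.sin(ps),-np.cos(ps),0]);tx=np.array([np.cos(ps),np.sin(ps),0])
    v=s['eef_pos'][:2]-H;r=np.hypot(*v);gy=np.arctan2(v[0],-v[1])+np.arcsin(20/r)
    print('t %.2f pos %s yaw %.4f r %.2f gateyaw %.4f Fty %.2f Ftx %.2f Fz %.2f w %.2f'%(s['clock'],s['eef_pos'].round(2),ps,r,gy,s['force']@ty,s['force']@tx,s['force'][2],s['width']));return s
def step(s,dphi):
    "arc step about the hinge: rel shift for gate turn dphi"
    v=s['eef_pos'][:2]-H;n=H+Ro.from_euler('z',dphi).as_matrix()[:2,:2]@v
    return rel(s,[*n,s['eef_pos'][2]],s['tool_rot'][2]+dphi)
E
python3 -c "
from h import *
s=st()
for p in (.02,.04,.06,.08,.1,.15):print(p,step(s,p))"
```

```text
t 6.00 pos [517.68 -83.47 276.  ] yaw 1.6670 r 193.97 gateyaw 0.1011 Fty 0.41 Ftx -3.76 Fz -1.71 w 20.83
0.02 (array([-0.03,  0.39,  0.  ]), array([ 0.001,  0.   , -0.02 ]))
0.04 (array([-0.06,  0.77,  0.  ]), array([ 0.001,  0.   , -0.04 ]))
0.06 (array([-0.08,  1.16,  0.  ]), array([ 0.001,  0.   , -0.06 ]))
0.08 (array([-0.09,  1.55,  0.  ]), array([ 0.001,  0.   , -0.08 ]))
0.1 (array([-0.09,  1.94,  0.  ]), array([ 0.001,  0.   , -0.1  ]))
0.15 (array([-0.07,  2.91,  0.  ]), array([ 0.001,  0.   , -0.15 ]))
```

```bash
python3 - <<'E'
import cv2
a=cv2.imread('pics/w1.png');cv2.imwrite('pics/c3.png',cv2.resize(a[265:395,415:565],(750,650)[0:2],interpolation=2)[:600])
E
```

```text
(no output)
```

View pics/c3.png

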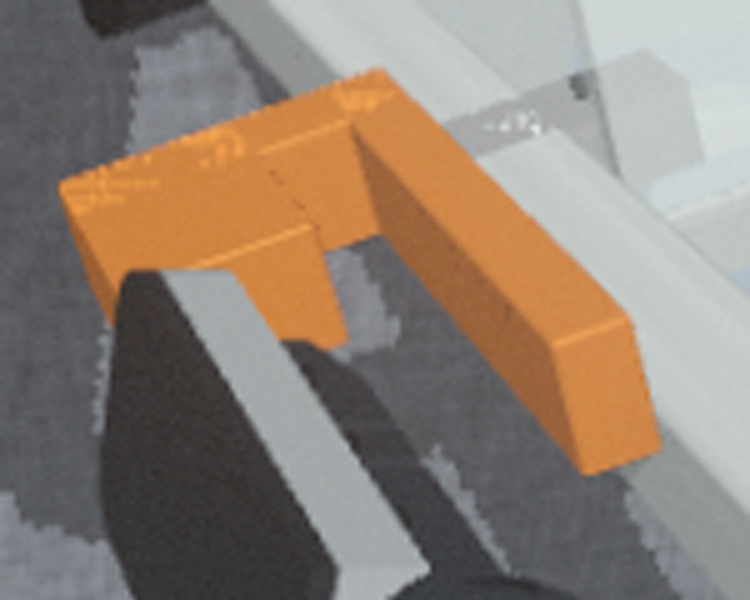

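>>> send_rows(rows=[[[-0.02,0.2,0,0,0,-0.01],[-0.03,0.39,0,0,0,-0.02],[-0.05,0.58,0,0,0,-0.03],[-0.06,0.77,0,0,0,-0.04],[-0.06,0.77,0,0,0,-0.04],[-0.06,0.77,0,0,0,-0.04]]])

```text
clock: 6.6
eef_pos: [524.8, -83.3, 276.0]
tool_rot: [3.141, 0.0, 1.706]
force: [-0.6, -4.9, -1.5]
width: 21.0
gripper_force: 58.8
```

The crop shows the catch from above. The striker top's slot-side edge runs from crop (310,228) to (345,345) at z=160, and the back plate's top front edge from (555,345) to (585,475) at z=200. These give a rough contact angle to slow down for; I'll still find the plate by feel.

```bash
python3 - <<'E'
from h import *
d=pickle.load(open('w1.pkl','rb'));q,g,k=pickle.load(open('fit.pkl','rb'))
at=lambda px,z:least_squares(lambda v:proj('',[v[0],v[1],z],d,d['E'])[0]-px,[570,-150.]).x
P=[]
for c,z in [((310,228),160),((345,345),160),((555,345),200),((585,475),200)]:
    p=at([c[0]/5+415-.4,c[1]/5+265-.4],z);P.append(p);v=p-H
    print(p,'yaw',np.arctan2(v[0],-v[1]),'r',np.hypot(*v))
for a,b in ((0,1),(2,3)):
    u=P[a]-P[b];print('edge len',np.hypot(*u),'yaw',np.arctan2(-u[0],u[1]))
# contact gate yaw: bar inner face at gate x=-15 touches plate points; slot mid: bar mid x=-20 between
off=lambda v,x:np.arctan2(v[0],-v[1])+np.arcsin(-x/np.hypot(*v))
print('contact', [off(p-H,-15) for p in P[2:]],'striker side clear',[off(p-H,-25) for p in P[:2]])
s=st()
for p in (.02,.03,.04,.06):print(p,step(s,p))
E
```

```text
[ 572.76993941 -146.25341379] yaw 0.2097946736279647 r 262.50927177502393
[ 577.9178405 -164.7312959] yaw 0.2140084695390151 r 281.65659993391915
[ 586.47352176 -142.11725343] yaw 0.2643273888420562 r 261.7067351251725
[ 591.22326538 -160.25512244] yaw 0.2637785554026518 r 280.4556083698406
edge len 19.18158004435772 yaw 0.2717081605041244
edge len 18.74946283200767 yaw 0.25611781298344816
contact [np.float64(0.32167488120107895), np.float64(0.3172884879063736)] striker side clear [np.float64(0.30517395348637333), np.float64(0.3028860025448151)]
t 6.60 pos [524.82 -83.34 276.  ] yaw 1.7060 r 193.96 gateyaw 0.1379 Fty -1.24 Ftx -4.79 Fz -1.54 w 20.95
0.02 (array([-0.04,  0.39,  0.  ]), array([ 0.001,  0.   , -0.02 ]))
0.03 (array([-0.05,  0.58,  0.  ]), array([ 0.001,  0.   , -0.03 ]))
0.04 (array([-0.06,  0.77,  0.  ]), array([ 0.001,  0.   , -0.04 ]))
0.06 (array([-0.08,  1.16,  0.  ]), array([ 0.001,  0.   , -0.06 ]))
```

>>> send_rows(rows=[[[-0.03,0.29,0,0,0,-0.015],[-0.05,0.58,0,0,0,-0.03],[-0.08,0.97,0,0,0,-0.05],[-0.09,1.36,0,0,0,-0.07],[-0.1,1.75,0,0,0,-0.09],[-0.1,2.04,0,0,0,-0.105],[-0.1,2.23,0,0,0,-0.115],[-0.1,2.33,0,0,0,-0.12],[-0.1,2.33,0,0,0,-0.12]]])

```text
clock: 7.5
eef_pos: [547.9, -81.2, 275.9]
tool_rot: [3.141, 0.0, 1.826]
force: [-0.8, -5.0, -0.9]
width: 21.1
gripper_force: 58.8
```

```bash
python3 - <<'E'
from h import *
s=st()
for p in (.01,.02,.03,.04):print(p,step(s,p))
E
```

```text
t 7.50 pos [547.89 -81.22 275.92] yaw 1.8260 r 194.02 gateyaw 0.2574 Fty -2.02 Ftx -4.61 Fz -0.90 w 21.08
0.01 (array([-0.02,  0.19,  0.  ]), array([ 0.  ,  0.  , -0.01]))
0.02 (array([-0.04,  0.39,  0.  ]), array([ 0.  ,  0.  , -0.02]))
0.03 (array([-0.05,  0.58,  0.  ]), array([ 0.  ,  0.  , -0.03]))
0.04 (array([-0.06,  0.77,  0.  ]), array([ 0.  ,  0.  , -0.04]))
```

>>> send_rows(rows=[[[-0.01,0.1,0,0,0,-0.005],[-0.02,0.2,0,0,0,-0.01],[-0.03,0.3,0,0,0,-0.015],[-0.04,0.39,0,0,0,-0.02],[-0.04,0.39,0,0,0,-0.02]]])

```text
clock: 8.0
eef_pos: [551.7, -80.6, 275.9]
tool_rot: [3.141, 0.0, 1.846]
force: [-0.7, -4.7, -0.7]
width: 21.2
gripper_force: 58.9
```

```bash
python3 -c "
from h import *
st()"
```

```text
t 8.00 pos [551.67 -80.57 275.91] yaw 1.8462 r 194.00 gateyaw 0.2772 Fty -1.99 Ftx -4.30 Fz -0.66 w 21.16
```

>>> send_rows(rows=[[[-0.01,0.05,0,0,0,-0.0025],[-0.01,0.1,0,0,0,-0.005],[-0.02,0.15,0,0,0,-0.0075],[-0.02,0.2,0,0,0,-0.01],[-0.02,0.2,0,0,0,-0.01]]])

```text
clock: 8.5
eef_pos: [553.6, -80.3, 275.9]
tool_rot: [3.142, 0.0, 1.856]
force: [-0.8, -6.0, -0.5]
width: 21.0
gripper_force: 58.9
```

```bash
python3 -c "
from h import *
st()"
```

```text
t 8.50 pos [553.55 -80.28 275.9 ] yaw 1.8561 r 194.04 gateyaw 0.2870 Fty -2.43 Ftx -5.53 Fz -0.48 w 21.00
```

>>> send_rows(rows=[[[0,0.05,0,0,0,-0.0025],[-0.01,0.1,0,0,0,-0.005],[-0.01,0.1,0,0,0,-0.005]]])

```text
clock: 8.8
eef_pos: [554.5, -80.1, 275.9]
tool_rot: [3.142, 0.0, 1.861]
force: [-0.1, -5.3, -1.3]
width: 20.9
gripper_force: 58.9
```

>>> send_rows(rows=[[[0,0.05,0,0,0,-0.0025],[-0.01,0.1,0,0,0,-0.005],[-0.01,0.1,0,0,0,-0.005]]])

```text
clock: 9.1
eef_pos: [555.5, -79.9, 275.9]
tool_rot: [-3.142, 0.0, 1.866]
force: [-1.2, -4.2, -1.2]
width: 20.8
gripper_force: 58.9
```

```bash
python3 -c "
from h import *
st()"
```

```text
t 9.10 pos [555.47 -79.89 275.89] yaw 1.8660 r 194.02 gateyaw 0.2971 Fty -2.36 Ftx -3.64 Fz -1.24 w 20.84
```

>>> send_rows(rows=[[[0,0.05,0,0,0,-0.0025],[-0.01,0.1,0,0,0,-0.005],[-0.01,0.1,0,0,0,-0.005]]])

```text
clock: 9.4
eef_pos: [556.5, -79.7, 275.9]
tool_rot: [-3.142, 0.0, 1.871]
force: [-0.5, -6.2, -1.1]
width: 21.4
gripper_force: 58.9
```

>>> send_rows(rows=[[[0,0.05,0,0,0,-0.0025],[-0.01,0.1,0,0,0,-0.005],[-0.01,0.1,0,0,0,-0.005]]])

```text
clock: 9.7
eef_pos: [557.4, -79.5, 275.9]
tool_rot: [-3.142, 0.0, 1.876]
force: [-0.9, -4.4, -0.7]
width: 21.1
gripper_force: 58.9
```

```bash
python3 -c "
from h import *
st()"
```

```text
t 9.70 pos [557.41 -79.54 275.88] yaw 1.8759 r 194.07 gateyaw 0.3072 Fty -2.16 Ftx -3.91 Fz -0.71 w 21.07
```

Now half-millimetre steps, watching world fx.

>>> send_rows(rows=[[[0,0.03,0,0,0,-0.0015],[0,0.05,0,0,0,-0.0025],[0,0.05,0,0,0,-0.0025]]])

```text
clock: 10.0
eef_pos: [557.9, -79.4, 275.9]
tool_rot: [-3.142, 0.0, 1.878]
force: [-2.3, -5.6, -2.0]
width: 21.0
gripper_force: 58.9
```

>>> send_rows(rows=[[[0,0.03,0,0,0,-0.0015],[0,0.05,0,0,0,-0.0025],[0,0.05,0,0,0,-0.0025]]])

```text
clock: 10.3
eef_pos: [558.4, -79.3, 275.9]
tool_rot: [-3.142, 0.0, 1.881]
force: [-1.5, -5.8, -1.1]
width: 20.7
gripper_force: 58.9
```

```bash
python3 -c "
from h import *
st()"
```

```text
t 10.30 pos [558.35 -79.32 275.88] yaw 1.8808 r 194.04 gateyaw 0.3122 Fty -3.20 Ftx -5.04 Fz -1.13 w 20.72
```

>>> send_rows(rows=[[[0,0.03,0,0,0,-0.0015],[0,0.05,0,0,0,-0.0025],[0,0.05,0,0,0,-0.0025]]])

```text
clock: 10.6
eef_pos: [558.8, -79.2, 275.9]
tool_rot: [-3.141, 0.0, 1.883]
force: [-0.6, -5.8, -0.2]
width: 21.0
gripper_force: 58.9
```

```bash
python3 -c "
from h import *
st()"
```

```text
t 10.60 pos [558.79 -79.2  275.91] yaw 1.8833 r 194.01 gateyaw 0.3146 Fty -2.33 Ftx -5.36 Fz -0.17 w 21.04
```

>>> send_rows(rows=[[[0,0.03,0,0,0,-0.0015],[-0.01,0.05,0,0,0,-0.0025],[-0.01,0.05,0,0,0,-0.0025]]])

```text
clock: 10.9
eef_pos: [559.3, -79.1, 275.9]
tool_rot: [-3.142, 0.0, 1.886]
force: [-0.8, -5.5, -0.8]
width: 20.8
gripper_force: 58.9
```

```bash
python3 -c "
from h import *
st()"
```

```text
t 10.90 pos [559.33 -79.12 275.92] yaw 1.8859 r 194.06 gateyaw 0.3173 Fty -2.51 Ftx -4.97 Fz -0.79 w 20.76
```

>>> send_rows(rows=[[[0,0.03,0,0,0,-0.0015],[-0.01,0.05,0,0,0,-0.0025],[-0.01,0.05,0,0,0,-0.0025]]])

```text
clock: 11.2
eef_pos: [559.5, -79.1, 275.9]
tool_rot: [-3.141, -0.0, 1.888]
force: [-2.4, -4.4, -0.8]
width: 21.3
gripper_force: 59.0
```

```bash
python3 -c "
from h import *
st()"
```

```text
t 11.20 pos [559.5  -79.1  275.88] yaw 1.8880 r 194.07 gateyaw 0.3182 Fty -3.68 Ftx -3.44 Fz -0.77 w 21.28
```

The last step gained only 0.2 of the 0.5 mm and the force rose, right at the predicted angle. One more small step to confirm.

>>> send_rows(rows=[[[0,0.03,0,0,0,-0.0015],[-0.01,0.05,0,0,0,-0.0025],[-0.01,0.05,0,0,0,-0.0025]]])

```text
clock: 11.5
eef_pos: [559.6, -79.1, 275.9]
tool_rot: [-3.14, -0.001, 1.89]
force: [-2.9, -5.6, 1.3]
width: 21.2
gripper_force: 59.0
```

```bash
python3 -c "
from h import *
st()"
```

```text
t 11.50 pos [559.59 -79.08 275.89] yaw 1.8902 r 194.06 gateyaw 0.3187 Fty -4.55 Ftx -4.43 Fz 1.32 w 21.16
```

>>> send_rows(rows=[[[0,-0.06,0,0,0,0.003],[0,-0.12,0,0,0,0.006],[0.01,-0.18,0,0,0,0.009],[0.01,-0.18,0,0,0,0.009]]])

```text
clock: 11.9
eef_pos: [559.0, -79.1, 276.0]
tool_rot: [3.141, 0.0, 1.882]
force: [0.0, -4.2, -1.3]
width: 21.2
gripper_force: 58.8
```

```bash
python3 -c "
from h import *
st()"
```

```text
t 11.90 pos [558.99 -79.1  276.  ] yaw 1.8819 r 193.95 gateyaw 0.3157 Fty -1.24 Ftx -3.97 Fz -1.26 w 21.17
```

>>> send_rows(rows=[[[0,-0.04,0,0,0,0.002],[0,-0.07,0,0,0,0.003],[0,-0.07,0,0,0,0.003]]])

```text
clock: 12.2
eef_pos: [558.1, -79.4, 275.9]
tool_rot: [3.141, -0.0, 1.879]
force: [-0.1, -3.1, -1.5]
width: 21.3
gripper_force: 58.8
```

```bash
python3 -c "
from h import *
st()"
```

```text
t 12.20 pos [558.09 -79.39 275.92] yaw 1.8787 r 194.06 gateyaw 0.3108 Fty -1.03 Ftx -2.91 Fz -1.47 w 21.33
```

>>> send_rows(rows=[[[0,0.05,0,0,0,-0.002],[-0.17,0.05,0.2,0,0,-0.002],[-0.34,0.05,0.4,0,0,-0.002],[-0.5,0.05,0.6,0,0,-0.002],[-0.66,0.05,0.8,0,0,-0.002],[-0.81,0.05,1.0,0,0,-0.002],[-0.96,0.05,1.16,0,0,-0.002],[-0.96,0.05,1.16,0,0,-0.002]]])

```text
clock: 13.0
eef_pos: [561.2, -88.6, 264.1]
tool_rot: [-3.141, -0.0, 1.88]
force: [-0.7, -4.3, 1.7]
width: 20.9
gripper_force: 59.0
```

```bash
python3 -c "
from h import *
st()"
```

```text
t 13.00 pos [561.24 -88.6  264.06] yaw 1.8805 r 203.72 gateyaw 0.3117 Fty -1.99 Ftx -3.92 Fz 1.68 w 20.93
```

>>> send_rows(rows=[[[-0.08,0,0.1,0,0,0],[-0.16,0,0.2,0,0,0],[-0.24,0,0.3,0,0,0],[-0.29,0,0.36,0,0,0],[-0.29,0,0.36,0,0,0]]])

```text
clock: 13.5
eef_pos: [562.1, -90.9, 260.5]
tool_rot: [-3.141, -0.001, 1.881]
force: [-1.9, -2.5, 1.3]
width: 20.9
gripper_force: 59.0
```

```bash
python3 -c "
from h import *
from cell import ctrl
st()
b=ctrl.get_image('side')['pixels']
cv2.imwrite('pics/s3.png',cv2.resize(b[130:270,320:460],(600,600),interpolation=2)[:,:,::-1])"
```

```text
t 13.50 pos [562.06 -90.91 260.53] yaw 1.8810 r 206.15 gateyaw 0.3121 Fty -2.53 Ftx -1.78 Fz 1.28 w 20.92
```

View pics/s3.png

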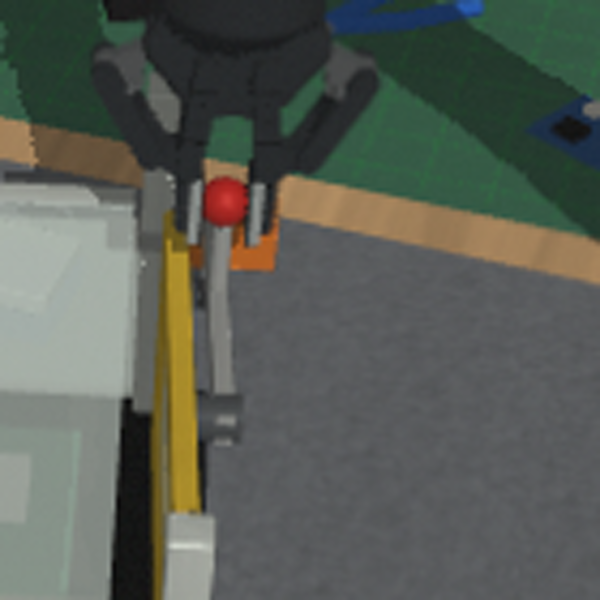

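The bar lies in the slot beside the orange striker, at around (240,250) in the crop. The knob is back at its bar-down height: TCP z 260.5, against 260.2 at the grasp. Releasing and retreating.

>>> send_rows(rows=[[[0,0,0,0,0,0],[0,0,0,0,0,0],[0,0,0,0,0,0],[0,0,0,0,0,0],[0,0,0,0,0,0],[0,0,0,0,0,0],[0,0,0,0,0,0],[0,0,0,0,0,0]]], grip=0)

```text
clock: 14.35
eef_pos: [562.2, -91.3, 260.7]
tool_rot: [-3.142, -0.0, 1.881]
force: [0.4, -0.3, 0.3]
width: 84.9
gripper_force: 0.0
```

>>> send_rows(rows=[[[0,0,-0.5,0,0,0],[0,0,-1.5,0,0,0],[0,0,-3.0,0,0,0],[0,0,-5.0,0,0,0],[0,0,-7.0,0,0,0],[0,0,-9.0,0,0,0],[0,0,-10.0,0,0,0],[0,0,-10.0,0,0,0],[0,0,-10.0,0,0,0]]])

```text
clock: 15.25
eef_pos: [561.9, -91.2, 360.4]
tool_rot: [-3.141, -0.0, 1.881]
force: [-0.5, 0.4, -0.5]
width: 85.5
gripper_force: 0.0
```

```bash
python3 - <<'E'
from h import *
from cell import ctrl
s=st();d=ctrl.get_image('wrist')
R=np.eye(4);R[:3,:3]=Ro.from_euler('xyz',s['tool_rot']).as_matrix();R[:3,3]=s['eef_pos'];E=R@np.array(d['mount'])
v=Ro.from_euler('z',.312).apply([-20,-205,0])[:2]+H
print('knob expected',proj('',[*v,208],d,E),'if raised .06',proj('',[*(H+Ro.from_euler('z',.312).apply([-20,-201.4,0])[:2]),213.3],d,E))
cv2.imwrite('pics/w4.png',d['pixels'][:,:,::-1])
E
```

```text
t 15.25 pos [561.94 -91.18 360.37] yaw 1.8808 r 206.39 gateyaw 0.3111 Fty -0.36 Ftx 0.49 Fz -0.54 w 85.48
knob expected [[319.95981398 255.57395701]] if raised .06 [[319.96485122 252.73861077]]
```

View pics/w4.png

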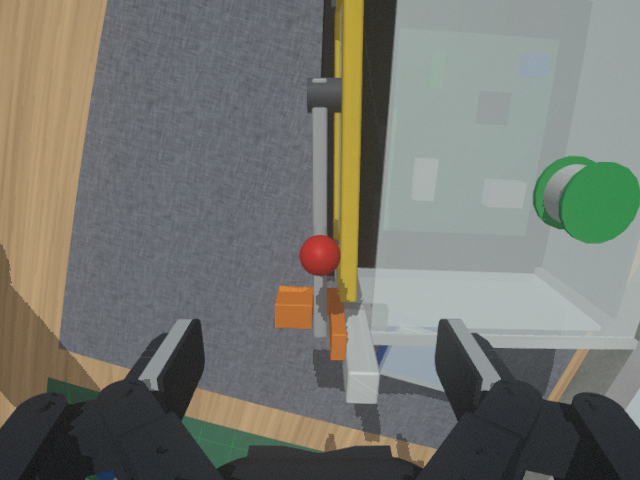

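The knob is at (320,255), its predicted bar-down position. The bar sits between the striker (275–313, 287–328) and the back plate (337,325), and the gripper is clear. Handing in.

```bash
python3 -c "
from cell import ctrl
print(ctrl.finish_job())"
```

```text
the job is handed in; nothing more can be done
None
```

The gate is shut with the latch bar down in the catch's slot and the gripper clear. I handed the job in at about 15 s; sensed push stayed under 5 N at contact, and no verdict came back.

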